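# Slide open the organiser's cover past its spring catch

### The job

Open the left compartment of the wooden organiser: press the orange spring catch down with the fingertips and, while holding it down, push the black bar of the cover to the right past the catch, then on until the cover is fully open against its stop; take the hand away so that the catch springs up again. Only press and push gently from behind the bar: do not pinch the bar or touch its grey front side, and leave all the other things where they stand.

Things in the scene. Friction and masses are not known exactly. Their poses are not given: they have to be found in the camera images.
- organiser: Fixed light wooden organiser, two compartments side by side, 310 mm long (y), body 120 mm deep, 56 mm high (rails to 66 mm), with a ledge 60 mm deep and 28 mm high along its front. Origin: centre of the underside of the 120 mm body; x to the back, y left along its length, z up; turned up to 0.25 rad.
- cover (a joint): Wooden cover over the left compartment: starts at 0 to 0.005 m (shut), 0.145 at its stop (fully open), grows as it slides along the organiser's -y (right); cannot be lifted; friction about 2 N. Its black upright push bar, 12 mm thick, across its right edge, overhangs the ledge and catch at organiser x -0.120 to -0.064, heights 48 to 83 mm.
- push_face (a point): Moves with the cover: point on the rear (left, +y, black) face of the overhanging part of the push bar, the face to push on, in line with the middle of the finger pad. Organiser frame: x -0.098, z 0.066, y = 0.006 minus the cover's joint value.
- bar_back: Black rear (left-hand) half of the push bar, fixed to the cover: the side to push on. Origin and axes as the organiser's when the cover is shut, moving with the cover.
- bar_front: Grey front (right-hand) skin of the push bar, fixed to the cover. Not to be touched. Origin and axes as the organiser's when the cover is shut, moving with the cover.
- catch (a joint): Orange spring plunger on the ledge: 0 up, 0.010 m fully down (1.5 N to start, 4 N at full travel); springs up by itself. Its nose (organiser x -0.078 to -0.065, y -0.027 to -0.013, 10 mm above the pad) stops the bar unless 8 mm down or more. The bar, once over it, keeps it down until the cover is past 0.033 m.
- catch_pad: Ribbed orange finger pad of the plunger: organiser x -0.118 to -0.078, y -0.030 to 0.085, top 46 mm above the worktop when up, 36 mm when down. It runs on under the push bar, so a finger can slide along it and off its right end, pushing the bar all the while; right of it is only the ledge, 28 mm high. Origin and axes as the organiser's.
- press_point (a point): Point on top of the finger pad, moving with it, left of the push bar: organiser x -0.098, y 0.040, 46 mm above the worktop when up. Shut fingers up to 45 mm thick along y fit down here behind the bar.
- espresso_cup_d: loose white espresso cup with spots, 65x90x56 mm, left of the organiser; origin under its centre. Leave it where it stands.
- tamper: loose coffee tamper, steel foot and wooden grip, 53x53x82 mm, left of the organiser; origin under its centre. Leave it where it stands.
- espresso_cup_b: loose upturned espresso cup with a diamond pattern, 60x83x52 mm, right front part of the worktop; origin under its centre. Leave it where it stands.
- jar_cocoa: loose spice jar with a red cap, 46x46x109 mm, right front part of the worktop; origin under its centre. Leave it where it stands.
- candle_jar: loose glass jar with a yellow candle, 86x86x75 mm, right front part of the worktop; origin under its centre. Leave it where it stands.
- coffee_tin: loose grey tin with a wooden lid, 77x77x110 mm, behind the organiser; origin under its centre. Leave it where it stands.
- tea_box: loose dark upright packet, 56x62x137 mm, behind the organiser; origin under its centre. Leave it where it stands.

How it is judged (in metres and radians):
On the way, in this order (a step that is already met when the one before it is completed fails the run):
1. the fingers press the catch down while the cover is still shut (value of joint catch above 0.007 m and value of joint cover below 0.012 m and contact force between the fingers and catch_pad above 0.5 N), for 0.1 s.
2. the push bar passes over the catch while the fingers hold the catch down (value of joint cover between 0.013 and 0.045 m and value of joint catch above 0.007 m and contact force between the fingers and catch_pad above 0.3 N), for 0.04 s.
At the end, for the whole second after the job is handed in: The cover is within 7 mm of its open stop (joint above 0.138 m) and at rest, the catch is up again (within 2 mm), and every loose thing is within 15 mm of where it stood (value of joint cover above 0.138 m and value of joint catch below 0.002 m and not (velocity of joint cover above 0.005 m/s) and not (velocity of joint cover below -0.005 m/s) and distance of each of espresso_cup_d, tamper, espresso_cup_b, jar_cocoa, candle_jar, coffee_tin, tea_box from where it was at the start of the episode below 0.015 m); the robot touches nothing.
It fails at once if the push bar is rammed or forced against the catch or the stop (over 60 N) (contact force between the fingers and bar_back above 60 N).
It fails at once if the push bar is pinched, or its grey front side touched (over 2 N) (contact force between the fingers and bar_front above 2 N).
It fails at once if the catch is pressed brutally (over 50 N) (contact force between the fingers and catch_pad above 50 N).
It fails at once if one of the other loose things is lifted, carried or knocked away (over 20 mm) (distance of any of espresso_cup_d, tamper, espresso_cup_b, jar_cocoa, candle_jar, coffee_tin, tea_box from where it was at the start of the episode above 0.02 m).
It also fails if it takes over 35 s, if anything falls off the work surface, if the arm or the gripper's body presses on something with over 40 N, if the wrist force passes 120 N, or if a joint passes its speed limit or range.

### The arm

A 6-joint arm with a two-finger parallel gripper is mounted at the origin on a cart in front of the work surface, level with it; the furniture and walls round the work are solid. World frame = base frame: x ahead of the robot, y to its left, z up, the work surface at z = 0. Lengths are in m, angles in degrees, forces in N, time in s.
With the tool pointing down it reaches from about 0.25 to 0.725 m from the base axis. Payload 9.7 kg.
Tool frame: the origin (TCP) lies on the centre line of the jaws, within the pads' length; the fingertips stand 14 mm ahead of it and the grasp point (between the pads) lies 5 mm behind it; z points along the fingers, y is the line along which they close (so a half turn about z gives the same grasp; the last joint's range is limited). The gripper opens to 85 mm and grips with 20 to 120 N. Pads are 22 mm wide; open, the fingers measure 114 mm over their backs; the gripper's body (76 mm by 85 mm) begins 54 mm behind the grasp point. The pads swing forward as they close: fully open they stand 13 mm farther back than shut.
Start: joints at [-73.51, 4.979, 10.078, 95.1, 0, 90], TCP at [0.156, -0.527, 0.213] pointing down, gripper open.
Joint ranges: [-179.16, 179.16], [-48.56, 103.87], [-65.8, 70.77], [-126.05, 130.52], [-82.76, 87.17], [-180, 180]. Speed limits (degrees/s): [127.2, 127.2, 147.25, 180, 180, 180].

### API

Orientations are given as [roll, pitch, yaw] about the fixed x, y, z axes, in that order (R = Rz(yaw) Ry(pitch) Rx(roll)).
In Python, from workcell import bot, camera, get_calibration, ticket gives the robot as it stands. The module is installed in compiled form; this text tells all that it offers.
- The arm moves only by the tool send_rows, never from a script. Its arguments are lists of equal length, an entry for each row: "linear": the shift along the tool's x, y, z in m, a list of three; "twist": the turn, a rotation vector about the tool's x, y, z in units of 10 degrees (1.0 is 10 degrees), a list of three; "gripper": the opening in per cent of the stroke, from 0 (shut) to 100 (fully open). In form: {"linear": [[x, y, z], ...], "twist": [[wx, wy, wz], ...], "gripper": [gripper, ...]}. A call has 1 to 8 rows; each row shifts and turns the commanded pose from where the row before left it, along the tool's axes as they then stand; what a row does not reach is not made up. A row lasts 1/8 s, in which the tool goes at most 62.5 mm and 10.7 degrees, less where a joint would pass 70% of its speed; a pose out of reach is approached as far as the arm can. A call with a gripper value outside its range is refused whole. The fingers move at their own pace and stop on an object; "grip_force" is the grip in N (left out, the last holds). Time passes only in rows, so rows that do not move let the fingers close. It gives the time, the measured TCP pose, the force, the opening and the grip force at its end, in the units of the state.
- bot.get_obs(): the state, without advancing time (a new reading comes with each control period).
- camera(name): name is "scene" or "top" or "wrist"; returns the picture (420x560x3 uint8, red, green, blue); there is no depth.
- get_calibration(name): a dict with "fx", "fy", "cx", "cy" (pixels), "origin" and "orientation" of the camera in the world; the wrist camera has in their place "hand_eye" (4x4, takes a point from camera to tool coordinates, whose origin is the TCP and whose axes are the flange's). Camera axes: x right, y down, z forward; pixel columns grow to the right and rows downward; lengths in m; the calibration is good to about 2 mm. A picture is of the moment at which its call begins: read the wrist's pose just before it. get_calibration takes no time and is no camera call.
- ticket.job_done(): hands the job in; it is judged then, once.
The state is a dict: "time": time; "q": joint angles; "qd": joint speeds; "joint_efforts": joint torques, N m; "ee_pos": TCP position; "tcp_rot": TCP orientation; "wrist_force": force on the tool from outside, world axes, zero at the start; "torque": the same for the moment, N m; "opening": finger opening in m; "grasp_force": force on a finger pad.
Only numpy, scipy, OpenCV 4.12 (cv2) and the standard library are available. Lean on these libraries where they do the work, as an engineer would, in place of code of your own. Each camera call takes 0.05 s, during which the arm holds its last target. There are 200 camera calls.

## Working session

There is one attempt and no reset: what is moved stays moved. The work goes in short steps, Python scripts to look and compute and a tool call to move; the robot and the scene stay as the last step left them, time stands still between calls to the robot, and variables do not carry over. Pictures are saved under pics/ and viewed, at most 12 in all, crops included, and the job is handed in when it is done.

Besides the shell and the picture viewer there is one more tool, called as name(argument=value, ...), one argument or row to a line, values as JSON. send_rows: Moves the arm, as the interface text tells. Its arguments: {"type":"object","properties":{"linear":{"type":"array"},"twist":{"type":"array"},"gripper":{"type":"array"},"grip_force":{"type":"number"}},"required":["linear","twist","gripper"]}

```bash
mkdir -p pics; python3 - <<'E'
from workcell import bot,camera,get_calibration
import cv2
o=bot.get_obs(); print({k:o[k] for k in('time','ee_pos','tcp_rot','opening')})
for n in('scene','top'):
    print(n,get_calibration(n)); cv2.imwrite(f'pics/{n}0.png',camera(n)[:,:,::-1])
print(get_calibration('wrist'))
E
```

```text
{'time': 0.0, 'ee_pos': array([ 0.15602839, -0.52712415,  0.21246235]), 'tcp_rot': array([-1.79920640e+02,  4.05958639e-04,  1.64898078e+01]), 'opening': 0.08565218768386998}
scene {'fx': 491.41925973159573, 'fy': 491.41925973159573, 'cx': 276.0404873377225, 'cy': 209.72567599780055, 'origin': array([-0.09979199,  1.20420268,  0.72247841]), 'orientation': array([-114.13463101,    0.53298683, -152.85601802])}
top {'fx': 495.96268856259877, 'fy': 495.96268856259877, 'cx': 273.54532828244885, 'cy': 216.4162979039869, 'origin': array([ 0.1890784 , -0.12993421,  1.4184609 ]), 'orientation': array([-1.63389231e+02, -6.61335972e-03, -8.49838301e+01])}
{'fx': 320.3890456278833, 'fy': 320.3890456278833, 'cx': 278.7079699086094, 'cy': 210.4621250451805, 'hand_eye': array([[-5.46284017e-04, -9.49876568e-01, -3.12624708e-01,
         8.02060322e-02],
       [ 9.99999847e-01, -5.47598427e-04, -8.35923019e-05,
         4.05075341e-06],
       [-9.17904294e-05, -3.12624705e-01,  9.49876721e-01,
        -1.60425798e-01],
       [ 0.00000000e+00,  0.00000000e+00,  0.00000000e+00,
         1.00000000e+00]])}
```

View pics/top0.png

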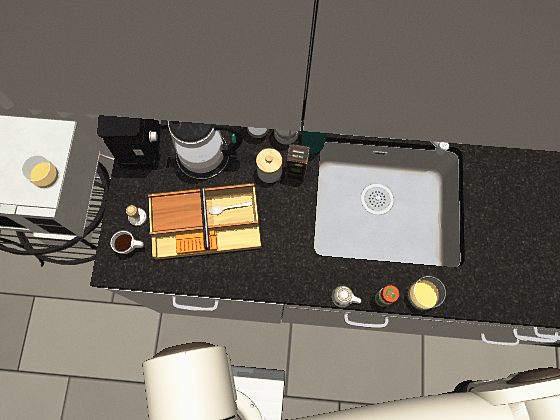

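View pics/scene0.png

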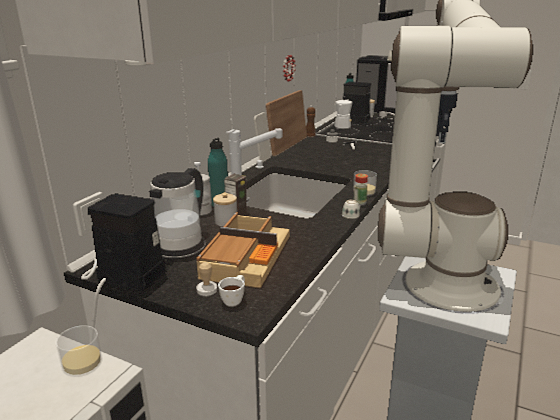

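The top view shows the organiser at about (150–262, 185–258), with the orange pad at about (177–217, 232–253) and the black bar at about x=205. The cup and tamper stand to its left.

```bash
cat > h.py <<'E'
import numpy as np,cv2
from scipy.spatial.transform import Rotation as R
from workcell import bot,camera,get_calibration
def cam(n):
    c=get_calibration(n)
    if n=='wrist':
        o=bot.get_obs(); H=np.array(c['hand_eye']); Rt=R.from_euler('xyz',o['tcp_rot'],degrees=True).as_matrix()
        return c,Rt@H[:3,:3],Rt@H[:3,3]+o['ee_pos']
    return c,R.from_euler('xyz',c['orientation'],degrees=True).as_matrix(),np.array(c['origin'])
def toplane(C,uv,z):
    c,M,o=C; uv=np.atleast_2d(np.asarray(uv,float))
    d=np.c_[(uv[:,0]-c['cx'])/c['fx'],(uv[:,1]-c['cy'])/c['fy'],np.ones(len(uv))]@M.T
    return o+d*((z-o[2])/d[:,2])[:,None]
def topix(C,P):
    c,M,o=C; p=(np.atleast_2d(P)-o)@M
    return np.c_[c['fx']*p[:,0]/p[:,2]+c['cx'],c['fy']*p[:,1]/p[:,2]+c['cy']]
def orange(im):
    h=cv2.cvtColor(im,cv2.COLOR_RGB2HSV)
    m=cv2.inRange(h,(5,200,150),(15,255,255))
    return m
E
python3 - <<'E'
from h import *
C=cam('top'); im=camera('top')
m=orange(im); m[:220]=0; m[262:]=0; m[:,:165]=0; m[:,230:]=0
r=cv2.minAreaRect(cv2.findNonZero(m)); b=cv2.boxPoints(r); print(r,b.tolist(),cv2.countNonZero(m))
print(toplane(C,b,.046).round(4).tolist())
# wood front edge of the ledge / corners
for n,uv,z in(('FL',(152,258),0.0),('FR',(261,247),0.028),('BL',(148,193),.066),('BR',(257,185),.066)): print(n,toplane(C,uv,z).round(4))
o=im[170:270,135:275,::-1]; k=np.dstack([m]*3)[170:270,135:275]
cv2.imwrite('pics/c.png',cv2.resize(np.vstack([o]),None,fx=5.5,fy=5.5,interpolation=cv2.INTER_CUBIC))
E
```

```text
((195.47723388671875, 241.71002197265625), (18.68516731262207, 40.03476333618164), 82.14668273925781) [[174.3710479736328, 235.190185546875], [214.0303192138672, 229.71994018554688], [216.5834197998047, 248.2298583984375], [176.9241485595703, 253.70010375976562]] 75
[[0.5165, 0.1829, 0.046], [0.5424, 0.0721, 0.046], [0.4891, 0.0583, 0.046], [0.4636, 0.1679, 0.046]]
FL [[0.4538 0.2484 0.    ]]
FR [[ 0.5078 -0.0659  0.028 ]]
BL [[0.6296 0.2723 0.066 ]]
BR [[ 0.6815 -0.0387  0.066 ]]
```

View pics/c.png

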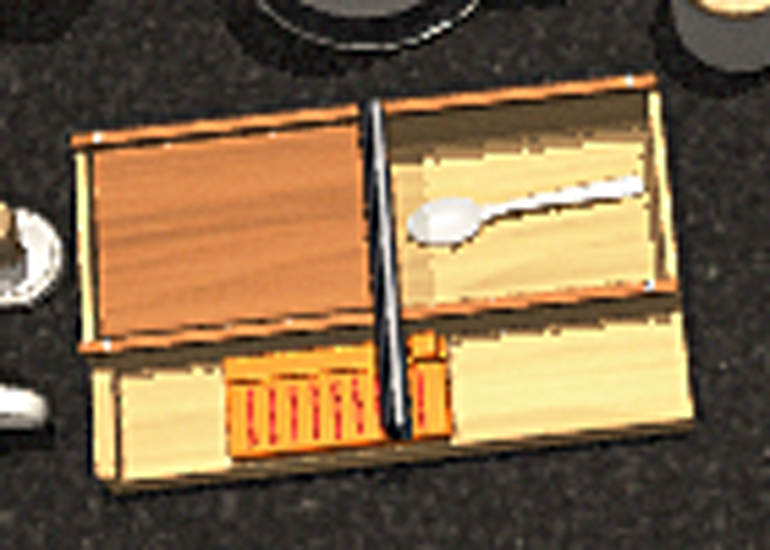

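The crop shows the pad, bar, rails and nose clearly. I'll fit a planar pose to the corners.

```bash
python3 - <<'E'
from h import *
from scipy.optimize import least_squares
C=cam('top')
D=[((230,458),(-.118,.085,.046)),((450,437),(-.118,-.03,.046)),((72,138),(.06,.155,.066)),((656,76),(.06,-.155,.066)),((80,350),(-.06,.155,.066)),((680,290),(-.06,-.155,.066)),((118,482),(-.12,.155,.028)),((692,422),(-.12,-.155,.028))]
W=np.array([toplane(C,(135+a/5.5-.4,170+b/5.5-.4),p[2])[0,:2] for (a,b),p in D]); L=np.array([p[:2] for _,p in D])
f=lambda s:(L@np.array([[np.cos(s[2]),-np.sin(s[2])],[np.sin(s[2]),np.cos(s[2])]]).T+s[:2]-W).ravel()
r=least_squares(f,[.6,.1,.16],loss='soft_l1',f_scale=.003); x=r.x; print(x,np.degrees(x[2])); print((f(x).reshape(-1,2)*1000).round(1))
c,s=np.cos(x[2]),np.sin(x[2])
for q in((-.098,.04),(-.098,.006),(-.098,-.139),(-.12,.0)): print(q,x[0]+c*q[0]-s*q[1],x[1]+s*q[0]+c*q[1])
E
```

```text
[0.59779454 0.10973331 0.19524276] 11.18658596846462
[[-0.3  0.5]
 [ 1.1 -1. ]
 [ 2.2  1. ]
 [ 1.1 -1.5]
 [-2.2  0.2]
 [-0.8 -0.9]
 [-1.8  8.8]
 [ 0.5 -1.5]]
(-0.098, 0.04) 0.493896290481414 0.1299608732075418
(-0.098, 0.006) 0.5004924497932742 0.0966068527252587
(-0.098, -0.139) 0.5286231292115015 -0.045638234625654514
(-0.12, 0.0) 0.4800744646538898 0.08645274602659332
```

send_rows(
  linear=[
    [0.034,-0.0356,0],
    [0.034,-0.0356,0],
    [0.034,-0.0356,0],
    [0.034,-0.0356,0],
    [0.034,-0.0356,0],
    [0.034,-0.0356,0],
    [0.034,-0.0356,0],
    [0.034,-0.0356,0],
  ],
  twist=[
    [0,0,0],
    [0,0,0],
    [0,0,0],
    [0,0,0],
    [0,0,0],
    [0,0,0],
    [0,0,0],
    [0,0,0],
  ],
  gripper=[0,0,0,0,0,0,0,0],
  grip_force=40,
)

```text
time: 1.15
ee_pos: [0.3365, -0.1756, 0.2132]
tcp_rot: [180.0, -0.0, 16.5]
wrist_force: [-0.3, -0.8, 0.5]
opening: 0.0
grasp_force: 0.0
```

send_rows(
  linear=[
    [0.034,-0.0356,0],
    [0.034,-0.0356,0],
    [0.034,-0.0356,0],
    [0.034,-0.0356,0],
    [0.034,-0.0356,0],
    [0.034,-0.0356,0],
    [0.034,-0.0356,0],
    [0,0,0],
  ],
  twist=[
    [0,0,0],
    [0,0,0],
    [0,0,0],
    [0,0,0],
    [0,0,0],
    [0,0,0],
    [0,0,0],
    [0,0,0.53],
  ],
  gripper=[0,0,0,0,0,0,0,0],
)

```text
time: 2.15
ee_pos: [0.4976, 0.117, 0.2118]
tcp_rot: [-179.3, 0.1, 12.8]
wrist_force: [-0.9, -0.9, 0.1]
opening: 0.0002
grasp_force: 0.0
```

send_rows(
  linear=[
    [0,0,0],
    [0,0,0],
  ],
  twist=[
    [0,0,0],
    [0,0,0],
  ],
  gripper=[0,0],
)

```text
time: 2.4
ee_pos: [0.4968, 0.1136, 0.2132]
tcp_rot: [-179.3, 0.0, 12.5]
wrist_force: [-0.5, 0.2, -0.4]
opening: -0.0002
grasp_force: 0.0
```

```bash
python3 - <<'E'
from h import *
C=cam('wrist'); o=bot.get_obs(); print(o['time'],o['ee_pos'],o['tcp_rot'],o['wrist_force'],o['opening'])
im=camera('wrist')[:,:,::-1].copy()
cv2.imwrite('pics/w0.png',im)
x=np.array([0.5978,0.1097,0.19524]);c,s=np.cos(x[2]),np.sin(x[2])
for q in [(-.118,.085,.046),(-.118,-.03,.046),(-.098,.04,.046),(-.078,.085,.046),(-.12,.0,.083),(-.12,.006,.083)]:
    p=topix(C,[x[0]+c*q[0]-s*q[1],x[1]+s*q[0]+c*q[1],q[2]])[0]; print(q,p.round(1)); cv2.circle(im,tuple(int(v) for v in p.round()),3,(255,0,255),1)
cv2.imwrite('pics/w1.png',im)
E
```

```text
2.4 [0.49684341 0.11355811 0.21316775] [-1.79301903e+02  1.51331850e-02  1.25127537e+01] [-0.50124715  0.18756621 -0.44005751] -0.00015960195346850797
(-0.118, 0.085, 0.046) [222.6 201.9]
(-0.118, -0.03, 0.046) [330.2 204.7]
(-0.098, 0.04, 0.046) [264.8 184.8]
(-0.078, 0.085, 0.046) [221.3 164.8]
(-0.12, 0.0, 0.083) [304.2 217.2]
(-0.12, 0.006, 0.083) [297.9 217.1]
```

View pics/w1.png

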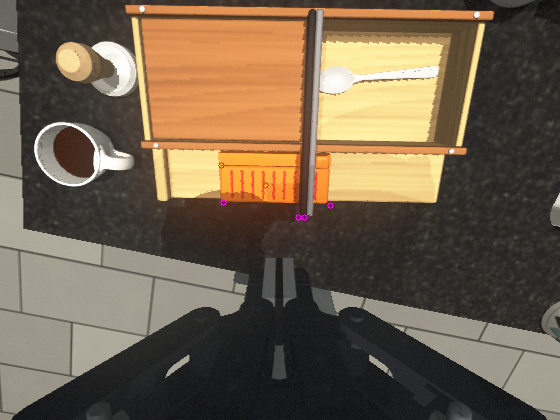

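The wrist view agrees with the fit to 1–2 px: the pad is at (220–330, 153–203) and the bar's rear edge is at about (303, 215), so the cover is about 4 mm along. I'll align the tool and go down.

send_rows(
  linear=[
    [0.0005,-0.0165,0],
    [0,0,0],
    [0,0,0.045],
    [0,0,0.045],
    [0,0,0.04],
    [0,0,0.01],
    [0,0,0],
    [0,0,0],
  ],
  twist=[
    [0,0,0.1],
    [0,0,0],
    [0,0,0],
    [0,0,0],
    [0,0,0],
    [0,0,0],
    [0,0,0],
    [0,0,0],
  ],
  gripper=[0,0,0,0,0,0,0,0],
)

```text
time: 3.45
ee_pos: [0.4973, 0.1192, 0.0754]
tcp_rot: [-178.7, -0.1, 12.7]
wrist_force: [-0.2, 1.3, 0.3]
opening: -0.0001
grasp_force: 0.0
```

```bash
python3 - <<'E'
from h import *
o=bot.get_obs(); print(o['time'],o['ee_pos'],o['tcp_rot'],o['wrist_force'])
cv2.imwrite('pics/w2.png',camera('wrist')[:,:,::-1])
E
```

```text
3.45 [0.49730731 0.11923616 0.07537263] [-1.78672780e+02 -1.26537277e-01  1.27245119e+01] [-0.16498625  1.33807074  0.31118122]
```

View pics/w2.png

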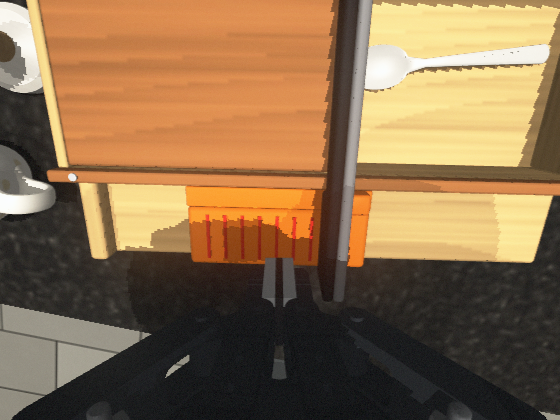

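send_rows(
  linear=[
    [0,-0.0115,0],
    [0,0,0],
  ],
  twist=[
    [-0.13,0,0.13],
    [0,0,0],
  ],
  gripper=[0,0],
)

```text
time: 3.75
ee_pos: [0.4974, 0.1154, 0.0743]
tcp_rot: [-179.3, -0.0, 12.7]
wrist_force: [0.2, 0.2, 0.4]
opening: 0.0001
grasp_force: 0.0
```

```bash
python3 - <<'E'
from h import *
o=bot.get_obs(); print(o['time'],o['ee_pos'],o['tcp_rot'],o['wrist_force'],o['q'],o['joint_efforts'])
E
```

```text
3.75 [0.4974204  0.11535917 0.0742801 ] [-1.79332404e+02 -1.59700574e-03  1.26921277e+01] [0.24043268 0.19595262 0.42019571] [ 12.66064837  -0.84090648 -11.26849396  79.57118232   0.66759651
 179.9685185 ] [-4.02252143e-02 -4.59805369e+01  4.69585276e+01  1.90121838e-02
 -6.04045484e-02  1.57001290e-05]
```

Joint 6 is at its 180° limit, which blocks this yaw. I'll lift and turn the tool by 90°, so that the side faces of the shut fingers (22 mm thick) push the bar.

send_rows(
  linear=[
    [0,0,-0.05],
    [0,0,0],
    [0,0,0],
    [0,0,0],
    [0,0,0],
    [0,0,0],
    [0,0,0],
    [0,0,0],
  ],
  twist=[
    [0,0,0],
    [0,0,-1],
    [0,0,-1],
    [0,0,-1],
    [0,0,-1],
    [0,0,-1],
    [0,0,-1],
    [0,0,-1],
  ],
  gripper=[0,0,0,0,0,0,0,0],
)

```text
time: 4.75
ee_pos: [0.4973, 0.1148, 0.1239]
tcp_rot: [-179.7, -0.6, 83.0]
wrist_force: [-0.0, -0.6, 0.4]
opening: 0.0001
grasp_force: 0.0
```

send_rows(
  linear=[
    [0,0,0],
    [0,0,0],
    [0,0,0],
    [0,0,0],
  ],
  twist=[
    [0,0,-1],
    [0,0,-0.87],
    [0,0,0],
    [0,0,0],
  ],
  gripper=[0,0,0,0],
)

```text
time: 5.25
ee_pos: [0.4973, 0.1148, 0.1238]
tcp_rot: [-179.9, -0.7, 101.2]
wrist_force: [0.5, 0.1, 0.6]
opening: 0.0001
grasp_force: 0.0
```

send_rows(
  linear=[
    [0.0155,0,0],
    [0,0,0],
    [0,0,0],
  ],
  twist=[
    [0.07,0.01,0],
    [0,0,0],
    [0,0,0],
  ],
  gripper=[0,0,0],
)

```text
time: 5.62
ee_pos: [0.4942, 0.1303, 0.1238]
tcp_rot: [-179.2, -0.8, 101.4]
wrist_force: [1.0, -1.3, -0.6]
opening: 0.0001
grasp_force: 0.0
```

send_rows(
  linear=[
    [0,0,0.04],
    [0,0,0.015],
    [0,0,0.004],
    [0,0,0],
    [0,0,0],
  ],
  twist=[
    [0,0,0],
    [0,0,0],
    [0,0,0],
    [0,0,0],
    [0,0,0],
  ],
  gripper=[0,0,0,0,0],
)

```text
time: 6.25
ee_pos: [0.4939, 0.1308, 0.066]
tcp_rot: [-179.3, -0.8, 101.4]
wrist_force: [0.8, -0.0, 0.3]
opening: 0.0002
grasp_force: 0.0
```

```bash
python3 - <<'E'
from h import *
o=bot.get_obs(); print(o['time'],o['ee_pos'],o['tcp_rot'],o['wrist_force'])
cv2.imwrite('pics/w3.png',camera('wrist')[:,:,::-1])
E
```

```text
6.25 [0.49388157 0.13078678 0.06601025] [-179.32877114   -0.79030987  101.38974723] [ 0.78119607 -0.03902316  0.28930073]
```

View pics/w3.png

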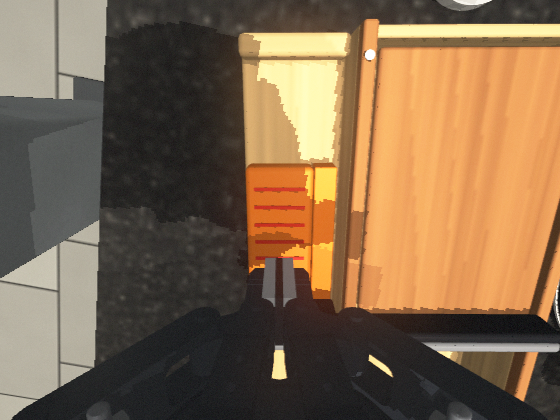

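The fingers (263–297) are centred on the ribbed pad (247–312), with the bar behind them at rows 315–350. Pressing down in steps.

send_rows(
  linear=[
    [0,0,0.004],
    [0,0,0.003],
    [0,0,0.002],
    [0,0,0],
    [0,0,0],
  ],
  twist=[
    [0,0,0],
    [0,0,0],
    [0,0,0],
    [0,0,0],
    [0,0,0],
  ],
  gripper=[0,0,0,0,0],
)

```text
time: 6.92
ee_pos: [0.4931, 0.1308, 0.056]
tcp_rot: [-179.2, -0.8, 101.4]
wrist_force: [0.4, 1.0, -0.6]
opening: -0.0001
grasp_force: 0.0
```

send_rows(
  linear=[
    [0,0,0.002],
    [0,0,0.002],
    [0,0,0],
    [0,0,0],
  ],
  twist=[
    [0,0,0],
    [0,0,0],
    [0,0,0],
    [0,0,0],
  ],
  gripper=[0,0,0,0],
)

```text
time: 7.42
ee_pos: [0.4931, 0.1308, 0.0519]
tcp_rot: [-179.2, -0.8, 101.4]
wrist_force: [0.1, -0.3, 0.3]
opening: 0.0001
grasp_force: 0.0
```

send_rows(
  linear=[
    [0,0,0.001],
    [0,0,0.001],
    [0,0,0],
    [0,0,0],
  ],
  twist=[
    [0,0,0],
    [0,0,0],
    [0,0,0],
    [0,0,0],
  ],
  gripper=[0,0,0,0],
)

```text
time: 7.92
ee_pos: [0.493, 0.1308, 0.0499]
tcp_rot: [-179.2, -0.8, 101.4]
wrist_force: [0.5, 0.4, -0.0]
opening: -0.0001
grasp_force: 0.0
```

```bash
python3 - <<'E'
from h import *
o=bot.get_obs(); print(o['time'],o['ee_pos'],o['wrist_force'],o['torque'])
cv2.imwrite('pics/w4.png',camera('wrist')[:,:,::-1])
s=camera('scene')[200:300,190:320,::-1]; cv2.imwrite('pics/s4.png',cv2.resize(s,None,fx=5,fy=5,interpolation=cv2.INTER_CUBIC))
E
```

```text
7.925 [0.49304347 0.13083265 0.0499103 ] [ 0.49876845  0.35431083 -0.03116283] [-0.02229233 -0.0062994  -0.00929359]
```

View pics/s4.png

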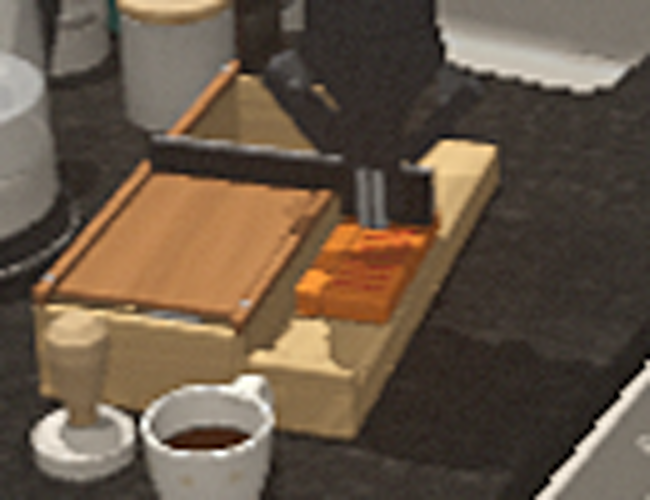

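The pad still looks fully up, with the fingertips near (372, 228) of the crop just at or above it. Continuing in small steps.

send_rows(
  linear=[
    [0,0,0.001],
    [0,0,0.001],
    [0,0,0],
    [0,0,0],
  ],
  twist=[
    [0,0,0],
    [0,0,0],
    [0,0,0],
    [0,0,0],
  ],
  gripper=[0,0,0,0],
)

```text
time: 8.52
ee_pos: [0.493, 0.1309, 0.0479]
tcp_rot: [-179.2, -0.8, 101.4]
wrist_force: [0.2, -0.3, -0.3]
opening: 0.0001
grasp_force: 0.0
```

```bash
python3 - <<'E'
from h import *
o=bot.get_obs(); print(o['time'],o['ee_pos'],o['wrist_force'],o['torque'])
C=cam('scene')
for z in(.036,.041,.046,.05): print(z,topix(C,[.493,.1308,z])[0].round(1))
x=np.array([0.5978,0.1097,0.19524]);c,s=np.cos(x[2]),np.sin(x[2])
for q in [(-.118,.085,.046),(-.118,.085,.036),(-.065,.085,.046),(-.098,.04,.046),(-.118,.085,.028)]:
    p=topix(C,[x[0]+c*q[0]-s*q[1],x[1]+s*q[0]+c*q[1],q[2]])[0]; print(q,p.round(1),((p-[190,200])*5).round())
E
```

```text
8.525 [0.49298975 0.13085204 0.04788232] [ 0.21945704 -0.34369084 -0.2838387 ] [-0.03472759 -0.0028027   0.00017051]
0.036 [265.  253.8]
0.041 [265.  252.3]
0.046 [264.9 250.8]
0.05 [264.9 249.5]
(-0.118, 0.085, 0.046) [266.9 259.1] [385. 296.]
(-0.118, 0.085, 0.036) [267.  262.3] [385. 311.]
(-0.065, 0.085, 0.046) [248.7 256.7] [293. 283.]
(-0.098, 0.04, 0.046) [264.8 250.6] [374. 253.]
(-0.118, 0.085, 0.028) [267.  264.8] [385. 324.]
```

send_rows(
  linear=[
    [0,0,0.002],
    [0,0,0.002],
    [0,0,0],
    [0,0,0],
  ],
  twist=[
    [0,0,0],
    [0,0,0],
    [0,0,0],
    [0,0,0],
  ],
  gripper=[0,0,0,0],
)

```text
time: 9.02
ee_pos: [0.4929, 0.1309, 0.0439]
tcp_rot: [-179.2, -0.8, 101.4]
wrist_force: [-0.8, -0.0, -0.6]
opening: -0.0002
grasp_force: 0.0
```

```bash
python3 - <<'E'
from h import *
o=bot.get_obs(); print(o['time'],o['ee_pos'],o['wrist_force'],o['torque'])
a=camera('wrist')[:,:,::-1]; s=camera('scene')[205:275,220:300,::-1]
cv2.imwrite('pics/s5.png',np.hstack([cv2.resize(s,(480,420),interpolation=cv2.INTER_CUBIC),a[:,180:500]]))
E
```

```text
9.025 [0.49294763 0.13089294 0.04390463] [-0.78111345 -0.00588159 -0.60843812] [-1.21125151e-01 -6.68024734e-02  2.33751379e-05]
```

View pics/s5.png

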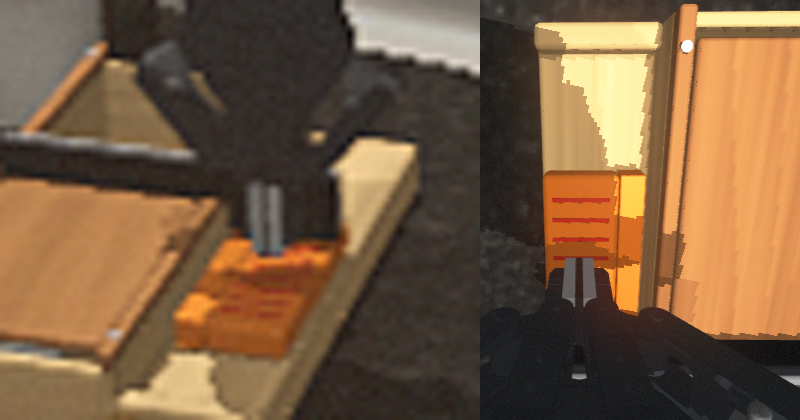

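```bash
python3 - <<'E'
from h import *
C=cam('wrist'); im=camera('wrist')
x=np.array([0.5978,0.1097,0.19524]);c,s=np.cos(x[2]),np.sin(x[2])
for z in(.046,.036):
  for q in [(-.118,.085),(-.078,.085),(-.065,.085),(-.118,.04),(-.098,.04)]:
    print(z,q,topix(C,[x[0]+c*q[0]-s*q[1],x[1]+s*q[0]+c*q[1],z])[0].round(1))
for q in[(-.12,.155,.028),(-.06,.155,.066)]:print(q,topix(C,[x[0]+c*q[0]-s*q[1],x[1]+s*q[0]+c*q[1],q[2]])[0].round(1))
M=C[1]; H=np.array(C[0]['hand_eye'])
for z in(.014,0,-.01,-.02):
  for xx in(.011,-.011):
    p=H[:3,:3].T@(np.array([xx,.0,z])-H[:3,3]); print('tip',z,xx,round(320.4*p[1]/p[2]+210.5,1), 'px/m',round(320.4/p[2]))
print([bot.get_obs()['wrist_force'].round(2).tolist()])
a=cv2.cvtColor(im,cv2.COLOR_RGB2HSV)
for r in range(240,320,6): print(r,im[r,245:316:5].tolist()[:0],im[r,240:320:4].mean(1).round().astype(int).tolist())
E
```

```text
0.046 (-0.118, 0.085) [241.2 180.3]
0.046 (-0.078, 0.085) [320.1 180.8]
0.046 (-0.065, 0.085) [345.9 181. ]
0.046 (-0.118, 0.04) [243.8 260.7]
0.046 (-0.098, 0.04) [280.2 261. ]
0.036 (-0.118, 0.085) [243.5 176.4]
0.036 (-0.078, 0.085) [318.1 176.9]
0.036 (-0.065, 0.085) [342.4 177. ]
0.036 (-0.118, 0.04) [245.9 253. ]
0.036 (-0.098, 0.04) [280.4 253.3]
(-0.12, 0.155, 0.028) [237.2  34. ]
(-0.06, 0.155, 0.066) [381.   11.6]
tip 0.014 0.011 229.8 px/m 1710
tip 0.014 -0.011 263.5 px/m 1649
tip 0 0.011 239.3 px/m 1841
tip 0 -0.011 275.2 px/m 1771
tip -0.01 0.011 247.1 px/m 1947
tip -0.01 -0.011 284.6 px/m 1869
tip -0.02 0.011 255.8 px/m 2066
tip -0.02 -0.011 295.2 px/m 1978
[[0.23, 0.19, -0.08]]
240 [] [36, 58, 111, 91, 83, 86, 85, 85, 91, 88, 68, 89, 89, 92, 90, 89, 90, 96, 119, 94]
246 [] [50, 46, 83, 89, 87, 88, 86, 86, 87, 91, 88, 88, 91, 89, 112, 118, 118, 121, 114, 81]
252 [] [53, 36, 81, 88, 84, 87, 85, 85, 85, 86, 86, 87, 85, 90, 85, 91, 91, 91, 116, 83]
258 [] [44, 44, 84, 89, 55, 66, 71, 92, 95, 47, 39, 96, 96, 92, 71, 72, 73, 84, 92, 71]
264 [] [37, 32, 81, 84, 83, 87, 91, 96
[... 157 characters left out ...]
9, 70, 37, 41, 36, 91, 96, 97, 38, 40, 98, 98, 98, 45, 46, 47, 51, 149, 83]
282 [] [44, 27, 47, 37, 39, 39, 94, 97, 96, 39, 38, 96, 96, 99, 42, 47, 47, 46, 147, 87]
288 [] [41, 40, 36, 34, 31, 39, 98, 93, 96, 34, 39, 97, 99, 100, 53, 42, 46, 46, 142, 120]
294 [] [42, 38, 32, 31, 33, 37, 96, 97, 96, 34, 34, 97, 99, 98, 61, 42, 48, 44, 114, 125]
300 [] [50, 42, 36, 32, 36, 36, 35, 53, 119, 38, 39, 116, 86, 42, 43, 40, 44, 45, 43, 124]
306 [] [29, 35, 31, 28, 35, 34, 34, 38, 32, 43, 42, 98, 41, 41, 41, 45, 44, 43, 43, 44]
312 [] [37, 30, 35, 33, 32, 34, 33, 33, 37, 40, 39, 35, 36, 41, 34, 38, 39, 36, 43, 44]
318 [] [31, 33, 31, 33, 30, 32, 31, 37, 34, 38, 36, 30, 41, 40, 40, 38, 42, 39, 42, 44]
```

Images and force agree that the real fingertips sit about 20 mm behind the nominal TCP, and the gripper body is correspondingly higher. Contact should come near TCP z ≈ 0.026, so I'll approach by force.

send_rows(
  linear=[
    [0,0,0.003],
    [0,0,0.003],
    [0,0,0.002],
    [0,0,0],
    [0,0,0],
  ],
  twist=[
    [0,0,0],
    [0,0,0],
    [0,0,0],
    [0,0,0],
    [0,0,0],
  ],
  gripper=[0,0,0,0,0],
)

```text
time: 9.8
ee_pos: [0.4928, 0.131, 0.036]
tcp_rot: [-179.2, -0.8, 101.4]
wrist_force: [0.0, -0.0, 0.7]
opening: -0.0003
grasp_force: 0.0
```

send_rows(
  linear=[
    [0,0,0.002],
    [0,0,0.002],
    [0,0,0],
    [0,0,0],
  ],
  twist=[
    [0,0,0],
    [0,0,0],
    [0,0,0],
    [0,0,0],
  ],
  gripper=[0,0,0,0],
)

```text
time: 10.3
ee_pos: [0.4927, 0.131, 0.0319]
tcp_rot: [-179.2, -0.8, 101.4]
wrist_force: [-1.0, 0.3, 0.7]
opening: -0.0002
grasp_force: 0.0
```

```bash
python3 - <<'E'
from h import *
o=bot.get_obs(); print(o['time'],o['ee_pos'],o['wrist_force'],o['torque'])
a=camera('wrist')[:,:,::-1]; s=camera('scene')[205:275,220:300,::-1]
cv2.imwrite('pics/s6.png',np.hstack([cv2.resize(s,(480,420),interpolation=cv2.INTER_CUBIC),a[:,180:500]]))
E
```

```text
10.3 [0.49273098 0.13101682 0.03189104] [-1.01041537  0.34873953  0.74625699] [-0.04703434 -0.04842047 -0.0574484 ]
```

View pics/s6.png

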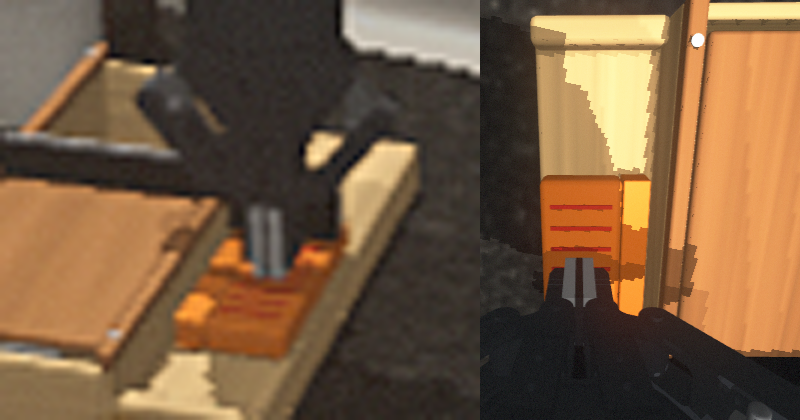

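The tip is now at about (270, 275) in the left panel, z ≈ 0.05, and the pad is still up, about 5 mm to go.

send_rows(
  linear=[
    [0,0,0.002],
    [0,0,0.002],
    [0,0,0],
    [0,0,0],
  ],
  twist=[
    [0,0,0],
    [0,0,0],
    [0,0,0],
    [0,0,0],
  ],
  gripper=[0,0,0,0],
)

```text
time: 10.9
ee_pos: [0.4927, 0.1311, 0.028]
tcp_rot: [-179.2, -0.8, 101.4]
wrist_force: [-0.1, -0.4, 1.4]
opening: -0.0002
grasp_force: 0.5
```

send_rows(
  linear=[
    [0,0,0.002],
    [0,0,0.002],
    [0,0,0],
    [0,0,0],
  ],
  twist=[
    [0,0,0],
    [0,0,0],
    [0,0,0],
    [0,0,0],
  ],
  gripper=[0,0,0,0],
)

```text
time: 11.4
ee_pos: [0.4927, 0.1311, 0.024]
tcp_rot: [-179.2, -0.8, 101.4]
wrist_force: [0.6, 0.2, 1.5]
opening: 0.0
grasp_force: 1.0
```

send_rows(
  linear=[
    [0,0,0.002],
    [0,0,0.002],
    [0,0,0],
    [0,0,0],
  ],
  twist=[
    [0,0,0],
    [0,0,0],
    [0,0,0],
    [0,0,0],
  ],
  gripper=[0,0,0,0],
)

```text
time: 11.9
ee_pos: [0.4927, 0.1311, 0.02]
tcp_rot: [-179.3, -0.8, 101.4]
wrist_force: [-0.0, -1.0, 2.9]
opening: -0.0003
grasp_force: 1.5
```

send_rows(
  linear=[
    [0,0,0.001],
    [0,0,0],
    [0,0,0],
  ],
  twist=[
    [0,0,0],
    [0,0,0],
    [0,0,0],
  ],
  gripper=[0,0,0],
)

```text
time: 12.28
ee_pos: [0.4927, 0.1312, 0.019]
tcp_rot: [-179.3, -0.8, 101.4]
wrist_force: [1.5, -1.9, 2.9]
opening: 0.0001
grasp_force: 1.6
```

send_rows(
  linear=[
    [0,0,0.001],
    [0,0,0],
    [0,0,0],
  ],
  twist=[
    [0,0,0],
    [0,0,0],
    [0,0,0],
  ],
  gripper=[0,0,0],
)

```text
time: 12.65
ee_pos: [0.4926, 0.1311, 0.0179]
tcp_rot: [-179.2, -0.8, 101.4]
wrist_force: [1.6, -1.5, 3.5]
opening: 0.0
grasp_force: 1.8
```

send_rows(
  linear=[
    [0,0,0.001],
    [0,0,0],
    [0,0,0],
  ],
  twist=[
    [0,0,0],
    [0,0,0],
    [0,0,0],
  ],
  gripper=[0,0,0],
)

```text
time: 13.02
ee_pos: [0.4927, 0.1312, 0.0176]
tcp_rot: [-179.3, -0.8, 101.4]
wrist_force: [-1.7, -2.2, 10.0]
opening: 0.0002
grasp_force: 4.8
```

The catch is bottomed out at a gentle 10 N. Now I'll slide along organiser −y (tool −x), compensating for the slight tilt.

send_rows(
  linear=[
    [-0.004,0,-0.0001],
    [-0.004,0,0],
    [-0.004,0,-0.0001],
    [-0.004,0,0],
    [-0.004,0,-0.0001],
    [-0.003,0,0],
    [-0.003,0,-0.0001],
    [-0.003,0,0],
  ],
  twist=[
    [0,0,0],
    [0,0,0],
    [0,0,0],
    [0,0,0],
    [0,0,0],
    [0,0,0],
    [0,0,0],
    [0,0,0],
  ],
  gripper=[0,0,0,0,0,0,0,0],
)

```text
time: 14.02
ee_pos: [0.4983, 0.1045, 0.0177]
tcp_rot: [-179.3, -1.0, 101.5]
wrist_force: [-1.6, 8.1, 9.8]
opening: 0.0
grasp_force: 4.4
```

send_rows(
  linear=[
    [-0.004,0,-0.0001],
    [-0.004,0,0],
    [-0.004,0,-0.0001],
    [-0.004,0,0],
    [-0.004,0,-0.0001],
    [-0.004,0,0],
  ],
  twist=[
    [0,0,0],
    [0,0,0],
    [0,0,0],
    [0,0,0],
    [0,0,0],
    [0,0,0],
  ],
  gripper=[0,0,0,0,0,0],
)

```text
time: 14.78
ee_pos: [0.5031, 0.0808, 0.0177]
tcp_rot: [-179.3, -1.0, 101.5]
wrist_force: [-1.4, 8.3, 8.5]
opening: -0.0001
grasp_force: 4.4
```

```bash
python3 - <<'E'
from h import *
o=bot.get_obs(); print(o['time'],o['ee_pos'],o['wrist_force'],o['torque'])
s=camera('scene')[195:275,220:310,::-1]; t=camera('top')[180:265,140:270,::-1]
cv2.imwrite('pics/s7.png',np.hstack([cv2.resize(s,(400,356),interpolation=cv2.INTER_CUBIC),cv2.resize(t,(400,356))]))
E
```

```text
14.775 [0.50314864 0.08084009 0.01768023] [-1.41514743  8.3401854   8.47248739] [1.53611008 0.29239755 0.01734729]
```

View pics/s7.png

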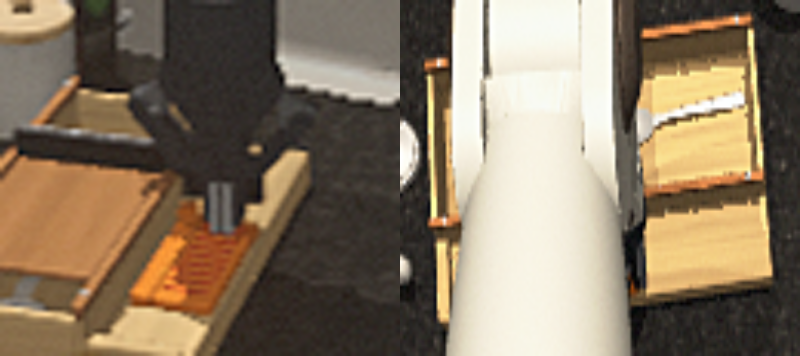

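The cover has moved: the gap at its left end is visible, and the pad is held down behind the bar. Continuing the push.

send_rows(
  linear=[
    [-0.007,0,-0.0001],
    [-0.007,0,-0.0001],
    [-0.007,0,-0.0001],
    [-0.007,0,-0.0001],
    [-0.007,0,-0.0001],
    [-0.007,0,-0.0001],
    [-0.007,0,-0.0001],
    [-0.007,0,-0.0001],
  ],
  twist=[
    [0,0,0],
    [0,0,0],
    [0,0,0],
    [0,0,0],
    [0,0,0],
    [0,0,0],
    [0,0,0],
    [0,0,0],
  ],
  gripper=[0,0,0,0,0,0,0,0],
)

```text
time: 15.88
ee_pos: [0.5138, 0.0238, 0.0165]
tcp_rot: [-179.2, -0.8, 101.4]
wrist_force: [-1.1, 1.9, -0.4]
opening: -0.0
grasp_force: 0.0
```

send_rows(
  linear=[
    [-0.007,0,-0.0001],
    [-0.007,0,-0.0001],
    [-0.007,0,-0.0001],
    [-0.007,0,-0.0001],
    [-0.007,0,-0.0001],
    [-0.007,0,-0.0001],
    [-0.004,0,0],
    [-0.003,0,0],
  ],
  twist=[
    [0,0,0],
    [0,0,0],
    [0,0,0],
    [0,0,0],
    [0,0,0],
    [0,0,0],
    [0,0,0],
    [0,0,0],
  ],
  gripper=[0,0,0,0,0,0,0,0],
)

```text
time: 16.88
ee_pos: [0.5238, -0.024, 0.0169]
tcp_rot: [-179.2, -0.8, 101.4]
wrist_force: [-1.4, 1.3, -0.1]
opening: -0.0001
grasp_force: 0.0
```

send_rows(
  linear=[
    [-0.002,0,0],
    [-0.002,0,0],
    [-0.002,0,0],
    [-0.001,0,0],
    [0,0,0],
  ],
  twist=[
    [0,0,0],
    [0,0,0],
    [0,0,0],
    [0,0,0],
    [0,0,0],
  ],
  gripper=[0,0,0,0,0],
)

```text
time: 17.5
ee_pos: [0.5248, -0.0287, 0.0169]
tcp_rot: [-179.2, -1.0, 101.5]
wrist_force: [-2.9, 12.7, 3.1]
opening: 0.0001
grasp_force: 0.0
```

send_rows(
  linear=[
    [-0.001,0,0],
    [-0.001,0,0],
    [0,0,0],
  ],
  twist=[
    [0,0,0],
    [0,0,0],
    [0,0,0],
  ],
  gripper=[0,0,0],
)

```text
time: 17.88
ee_pos: [0.5248, -0.0288, 0.0169]
tcp_rot: [-179.2, -1.2, 101.6]
wrist_force: [-6.3, 23.3, 6.5]
opening: 0.0002
grasp_force: 0.0
```

The stop is reached: 23 N with no further motion. Backing off and lifting clear.

send_rows(
  linear=[
    [0.004,0,0],
    [0.008,0,0],
    [0.008,0,0],
    [0,0,-0.03],
    [0,0,-0.05],
    [0,0,-0.05],
    [0,-0.05,-0.02],
    [0,-0.05,0],
  ],
  twist=[
    [0,0,0],
    [0,0,0],
    [0,0,0],
    [0,0,0],
    [0,0,0],
    [0,0,0],
    [0,0,0],
    [0,0,0],
  ],
  gripper=[0,0,0,0,0,0,0,0],
)

```text
time: 18.88
ee_pos: [0.4257, -0.0344, 0.1699]
tcp_rot: [-179.4, -0.7, 101.4]
wrist_force: [-0.3, -0.2, 0.1]
opening: 0.0004
grasp_force: 0.0
```

send_rows(
  linear=[
    [0,-0.05,0],
    [0,0,0],
    [0,0,0],
  ],
  twist=[
    [0,0,0],
    [0,0,0],
    [0,0,0],
  ],
  gripper=[0,0,0],
)

```text
time: 19.25
ee_pos: [0.3774, -0.0442, 0.1692]
tcp_rot: [-179.3, -0.8, 101.4]
wrist_force: [0.9, 0.1, -0.6]
opening: 0.0001
grasp_force: 0.0
```

```bash
python3 - <<'E'
from h import *
o=bot.get_obs(); print(o['time'],o['ee_pos'],o['wrist_force'])
s=camera('scene')[180:320,180:310,::-1]; t=camera('top')[150:270,100:280,::-1]
cv2.imwrite('pics/s8.png',np.hstack([cv2.resize(s,(334,360),interpolation=cv2.INTER_CUBIC),cv2.resize(t,(460,360))]))
E
```

```text
19.25 [ 0.377396   -0.04418922  0.16924882] [ 0.90404723  0.09261215 -0.58762761]
```

View pics/s8.png

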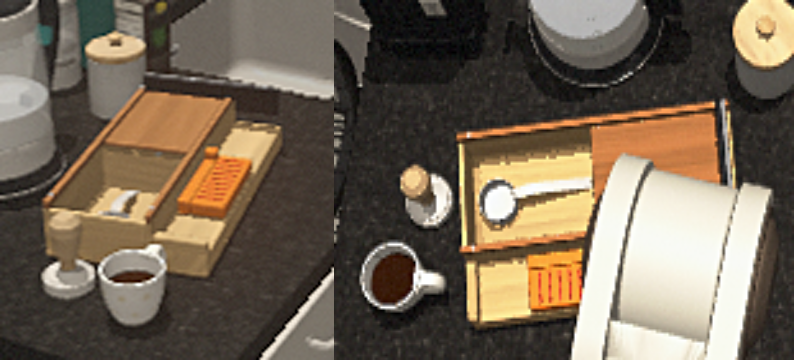

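The cover is fully open, with the bar at the right end, the catch is up, and the cup and tamper have not moved.

```bash
python3 -c "
from workcell import ticket
print(ticket.job_done())"
```

```text
the job is handed in; nothing more can be done
None
```

I pressed the catch, slid the cover right until it met its stop, and handed the job in at about 19 s. The last pictures show the cover open, the catch up and the neighbouring things unmoved, but no verdict came back.

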